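# Shim the rocking cleaver stand

## Task

The stand that carries the fibre cleaver leans and rocks, because its front-left foot has lost its rubber cap. With the fingertips, push the orange wedge along the table, tip first and flat on the table without lifting it, under that short foot until the stand is level; then press firmly down on the blue pad at the diagonally opposite corner to see that it no longer rocks, and leave it level on the shim. Do not shove the stand away or disturb the other things on the table.

Things in the scene. Friction and masses are not known exactly. Their poses are not given: they have to be found in the camera images.
- stand: Cleaver stand, 2 kg, loose: aluminium plate 200 x 160 x 10 mm (x by y) on feet 20 mm high at x = +-85, y = +-65 mm; carries a blue cleaver and a dark steel block. Origin: centre, at the soles of the three good feet; z is the plate's normal, y its left. The foot at x = -85, y = +65 is 9 mm short: the stand leans 5.5 degrees to it, and rocks if pressed opposite. It slides if pushed hard (10 N).
- short_foot (a point): Lowest point of the short front-left foot (bare rounded steel stud, 22 mm in diameter, sole 11 mm below the plate's underside). It touches the table at the start (height 0) and is 9 mm above it when the stand is level. The plate's left edge is 15 mm beyond it; the cleaver's top is 97 mm above the table, its nearest side 40 mm from the left edge.
- press_pad (a point): Centre of the top of the blue round pad, 28 mm in diameter, on the corner of the plate diagonally opposite the short foot, right above a good foot; 34 mm above the table when level.
- wedge: Orange wedge, loose, 0.1 kg, 110 mm long (x), 60 wide (y). Origin: centre of its underside; +x points to the tip. The ramp rises 1 in 6 from 1 mm at x = +55 to 17 mm at x = -41; behind it a push block, 28 mm high, ends at x = -55. The stand is level with the short foot at about x = +7 mm. It starts left of the stand, tip towards the short foot, up to 0.2 rad and 20 mm out of line.
- wedge_back (a point): Middle of the flat rear face of the wedge's push block (60 mm wide, 28 mm high), 14 mm above its underside: the face to push on.
- wedge_tip (a point): Middle of the wedge's thin front edge, at its underside.
- black_tape: Bystander: roll of black tape, 62 mm in diameter, 19 mm high, lying flat. Origin: under its centre.
- battery: Bystander: red and white battery, 15 x 50 x 15 mm, lying. Origin: under its centre.
- fibre_stripper: Bystander: yellow-handled stripper pliers, 155 x 41 x 12 mm, lying. Origin: under its centre.
- sleeve_vial: Bystander: clear tube with a blue cap, 30 mm in diameter, 78 mm high. Origin: centre of its underside.
- side_cutter: Bystander: red-handled side cutters, 133 x 41 x 13 mm, lying. Origin: under its centre.
Mind the look-alikes: they are no part of the job. What is shaped like the wedge but red is not meant.

How it is judged (in metres and radians):
On the way, in this order (a step that is already met when the one before it is completed fails the run):
1. the wedge is under the short foot, carries it, and the stand is level (within 0.016 rad) (angle between stand's own z axis and vertical below 0.016 rad and contact force between wedge and stand above 0.2 N and x of short_foot in the frame of wedge between -0.04 and 0.04 m and y of short_foot in the frame of wedge between -0.026 and 0.026 m), for 0.3 s.
2. the fingers press on the blue pad with more than 3 N and the stand does not rock (angle between stand's own z axis and vertical below 0.016 rad and contact force between the fingers and stand above 3 N and horizontal distance between the grasp point and press_pad below 0.035 m), for 0.2 s.
At the end, for the whole second after the job is handed in: The stand is level within 0.016 rad (0.9 degrees) and still; the wedge lies still with the short foot resting on its ramp, within 26 mm of the wedge's centre line and 15 mm or more behind its tip (all of step 1 and linear speed of each of stand, wedge below 0.01 m/s); the robot touches nothing.
It fails at once if the wedge is lifted or tipped off the table (height (world z) of wedge above 0.012 m or angle between wedge's own z axis and vertical above 0.2 rad).
It fails at once if the stand is shoved more than 40 mm, lifted or tipped up (distance of stand from where it was at the start of the episode above 0.04 m or height (world z) of stand above 0.03 m or angle between stand's own z axis and vertical above 0.15 rad).
It fails at once if another thing on the table is disturbed (moved more than 30 mm) (distance of any of battery, fibre_stripper, sleeve_vial, side_cutter, black_tape from where it was at the start of the episode above 0.03 m).
It also fails if it takes over 58 s, if anything falls off the work surface, if the arm or the gripper's body presses on something with over 40 N, if the wrist force passes 120 N, or if a joint passes its speed limit or range.

## Robot

A 6-joint arm with a two-finger parallel gripper is mounted at the origin on a cart in front of the work surface, level with it; the furniture and walls round the work are solid. World frame = base frame: x ahead of the robot, y to its left, z up, the work surface at z = 0. Lengths are in mm, angles in rad, forces in N, time in s.
With the tool pointing down it reaches from about 400 to 925 mm from the base axis. Payload 12.5 kg.
Tool frame: the origin (TCP) lies between the finger pads; the fingertips stand 25 mm ahead of it and the grasp point (between the pads) lies 6 mm ahead of it; z points along the fingers, y is the line along which they close (so a half turn about z gives the same grasp; the last joint's range is limited). The gripper opens to 95 mm and grips with 3 to 60 N. Pads are 20 mm wide; open, the fingers measure 119 mm over their backs; the gripper's body (75 mm by 180 mm) begins 59 mm behind the grasp point.
Start: joints at [1.232, 0.491, 1.559, -0, 1.092, -0.106], TCP at [144.17, 608.16, 239.661] pointing down, gripper open.
Joint ranges: [-3.1, 3.1], [-0.84, 2.19], [0.05, 2.79], [-1.13, 4.28], [0.06, 2.93], [-2.69, 2.69]. Speed limits (rad/s): [2.22, 2.22, 2.79, 3.14, 3.14, 3.14].

## Interface

Orientations are given as [roll, pitch, yaw] about the fixed x, y, z axes, in that order (R = Rz(yaw) Ry(pitch) Rx(roll)).
In Python, from cell import state, read_camera, job_done, cut_out gives the robot as it stands. The module is installed in compiled form; this text tells all that it offers.
- The arm moves only by the tool jog_arm, never from a script. Its argument "motion" is a list of rows, each a list of 2 entries, a list of its own where there are three numbers: the shift along the tool's x, y, z in mm, then the turn about the tool's z in rad. A call has 1 to 5 rows; each row is the pose to reach, as a shift and turn from the pose commanded when the call began, along the tool's axes at that moment; what a row does not reach only later rows make up. A row lasts 1/10 s, in which the tool goes at most 50 mm and 8.59 degrees, less where a joint would pass 70% of its speed; a pose out of reach is approached as far as the arm can. A call with a gripper value outside its range is refused whole. "grip" is the closure, from 0 (fully open) to 1 (shut), set as the call begins (left out, the last holds). The fingers move at their own pace and stop on an object; the grip force is fixed at half the most. Time passes only in rows, so rows that repeat a pose let the fingers close. It gives the time, the measured TCP pose, the force, the opening and the grip force at its end, in the units of the state.
- state(): the state, without advancing time (a new reading comes with each control period).
- read_camera(name): name is "scene" or "side" or "wrist"; returns a dict with "img" (400x640x3 uint8, blue, green, red), "vertical_fov" (degrees; the focal length in pixels is half the picture's height over the tangent of half this angle, whatever the lens; pixels are square), "cx", "cy" (the principal point, pixels), "k1" (the pictures are not rectified: a ray, as slopes to the right and down, at radius r is drawn at 1 + k1 r^2 times it, then the intrinsics apply), "extrinsics" (4x4, takes a point from camera to world coordinates). Camera axes: x right, y up, looking along -z (the intrinsics and any distortion apply to the point x, -y, -z); pixel columns grow to the right and rows downward; lengths in mm; the calibration is good to about 2 mm. A picture is of the moment at which its call begins. There is no depth.
- job_done(): hands the job in; it is judged then, once.
Trained networks look in a picture, given as the dict that the camera call returned (one of the last four; its "shot" number tells which), for a name from the list of things; names that differ only in an ending like _2 or _b are one class to them, and where a whole thing is asked for, a point or a joint stands for the part that bears it (a point fixed in the world has none). Each returns a list of dicts, best first, with "p" (0 to 1); they miss things now and then, are a little off and sometimes report something else, mostly with a low value. They report only what shows in the picture. A call takes as long as a camera call. They do not tell look-alikes from the thing itself.
- cut_out(name, picture): "region" (400x640 bool, what is visible of it) and "box" ([left, top, right, bottom] in pixels, round what is visible of it).
The state is a dict: "t": time; "joints": joint angles; "qvel": joint speeds; "tau": joint torques, N m; "eef_pos": TCP position; "tcp_rot": TCP orientation; "ft_force": force on the tool from outside, world axes, zero at the start; "moment": the same for the moment, N m; "opening": opening from 0.0 (shut) to 1.0 (fully open); "grip_force": force on a finger pad.
Only numpy, scipy, OpenCV 4.12 (cv2) and the standard library are available. Lean on these libraries where they do the work, as an engineer would, in place of code of your own. Each camera call takes 0.05 s, during which the arm holds its last target. There are 200 camera calls.

## Working session

There is one attempt and no reset: what is moved stays moved. The work goes in short steps, Python scripts to look and compute and a tool call to move; the robot and the scene stay as the last step left them, time stands still between calls to the robot, and variables do not carry over. Pictures are saved under pics/ and viewed, at most 11 in all, crops included, and the job is handed in when it is done.

Besides the shell and the picture viewer there is one more tool, called after "Request:" as a command line: name --argument value ..., lists and objects as JSON in quotes. jog_arm: Moves the arm, as the interface text tells. Its arguments: {"type":"object","properties":{"motion":{"type":"array"},"grip":{"type":"number"}},"required":["motion"]}

```bash
mkdir -p pics
cat > h.py <<'E'
import numpy as np, cv2
from cell import state, read_camera, job_done, cut_out
def ray(p,u,v):
    f=200/np.tan(np.radians(p["vertical_fov"])/2)
    d=np.array([(u-p["cx"])/f,(v-p["cy"])/f]); s=d.copy()
    for _ in range(20): s=d/(1+p["k1"]*(s@s))
    E=np.array(p["extrinsics"]); return E[:3,3],E[:3,:3]@np.array([s[0],-s[1],-1])
def onz(p,u,v,z=0):
    o,r=ray(p,u,v); return o+r*(z-o[2])/r[2]
def proj(p,P):
    f=200/np.tan(np.radians(p["vertical_fov"])/2)
    E=np.array(p["extrinsics"]); c=E[:3,:3].T@(np.array(P)-E[:3,3])
    s=np.array([c[0],-c[1]])/-c[2]; s=s*(1+p["k1"]*(s@s)); return s*f+[p["cx"],p["cy"]]
E
python3 - <<'E'
from h import *
import pickle
s=state();print(s)
for n in("scene","side"):
    p=read_camera(n);cv2.imwrite(f"pics/{n}0.png",p["img"]);pickle.dump(p,open(n+"0.pkl","wb"))
    print(n,np.round(p["extrinsics"],2).tolist(),p["vertical_fov"],p["k1"])
    for t in("wedge","stand"):
        for r in cut_out(t,p):print(t,r["p"],r["box"])
E
```

```text
{'t': 0.0, 'joints': array([ 1.23240128e+00,  4.91580576e-01,  1.55948104e+00, -2.70436277e-05,
        1.09169487e+00, -1.05623796e-01]), 'qvel': array([-0.00089881, -0.00109851,  0.0004864 , -0.00035689,  0.00027073,
       -0.00010515]), 'tau': array([ 2.21219663e-03, -6.12657237e+01, -2.58178747e+01,  6.93490938e-02,
        4.82651393e-02, -7.88799434e-05]), 'eef_pos': array([144.09330258, 607.92685018, 239.03779717]), 'tcp_rot': array([-3.14043277e+00, -9.88500342e-05,  2.90883383e+00]), 'ft_force': array([ 0.15546608, -0.30701469, -0.17188869]), 'moment': array([-0.00031609,  0.0298797 , -0.0234092 ]), 'grip_force': 0.0, 'opening': 0.9991810282494595}
scene [[0.45, 0.35, -0.83, -559.53], [-0.89, 0.17, -0.41, -592.82], [-0.01, 0.92, 0.38, 577.9], [0.0, 0.0, 0.0, 1.0]] 47.07015410976487 -0.13743455875296814
wedge 0.91 [288.3, 243.5, 314.1, 261.9]
wedge 0.6 [232.9, 206.4, 270.6, 231.2]
wedge 0.44 [272.3, 186.9, 348.3, 234.7]
stand 0.76 [280.0, 189.2, 348.7, 233.9]
side [[1.0, 0.04, -0.08, 456.44], [-0.08, 0.55, -0.83, -1260.61], [0.01, 0.84, 0.55, 845.05], [0.0, 0.0, 0.0, 1.0]] 42.972356467407174 -0.09017061184707402
wedge 0.88 [280.5, 162.3, 301.5, 190.5]
wedge 0.77 [243.4, 146.1, 274.9, 173.5]
wedge 0.73 [238.5, 207.4, 279.9, 232.3]
stand 0.73 [281.1, 165.7, 301.2, 189.8]
stand 0.7 [292.4, 171.1, 369.8, 226.0]
```

Run:
```python
from h import *
a=cv2.imread("pics/scene0.png")[150:300,180:380];b=cv2.imread("pics/side0.png")[110:260,210:410]
cv2.imwrite("pics/c0.png",np.vstack([cv2.resize(x,(800,600),interpolation=2)[:,:] for x in(a,)]))
cv2.imwrite("pics/c1.png",cv2.resize(b,(800,600),interpolation=2))
```

```text
(no output)
```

View pics/c0.png

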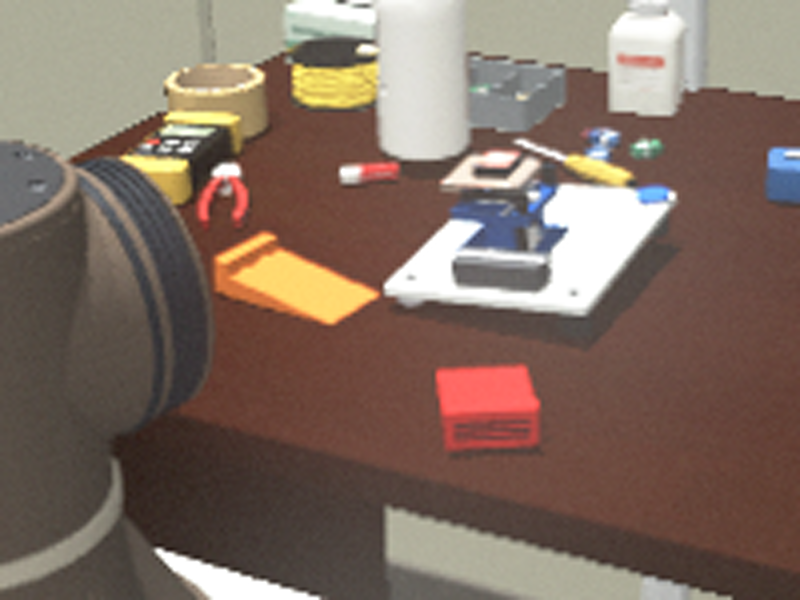

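View pics/c1.png

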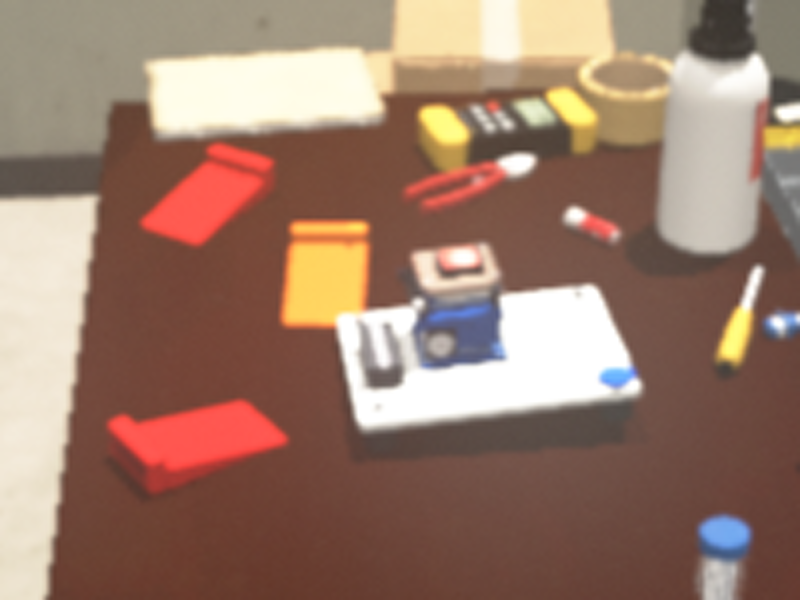

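View pics/side0.png

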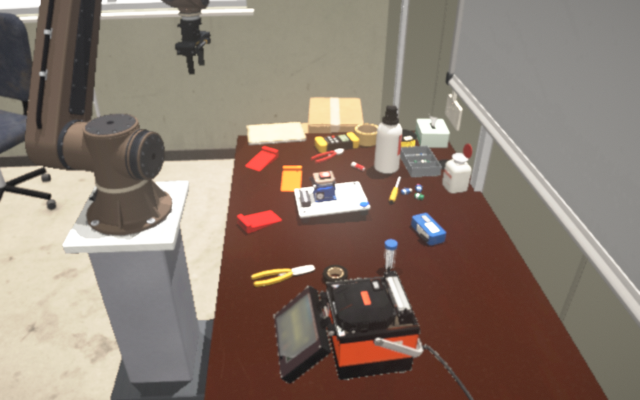

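Candidates in the side view are orange (291,179), which matches the description, and red look-alikes at (262,158) and (260,221). I take the orange one, left of the stand with its tip toward the stand's front-left corner. The stand is at (331,200), with the blue pad at (364,204) in the far-right corner.

Run:
```python
from h import *
import pickle
p=pickle.load(open("side0.pkl","rb"));q=pickle.load(open("scene0.pkl","rb"))
S=lambda u,v:(210+u/4,110+v/4); C=lambda u,v:(180+u/4,150+v/4)
for n,uv,z in[("tipL",(283,325),1),("tipR",(366,326),1),("bL",(292,222),28),("bR",(370,222),28),("pFL",(338,315),20),("pBL",(600,287),30),("pBR",(640,390),30),("pFR",(362,426),25),("pad",(618,377),34),("cutter",(470,180),6),("batt",(590,225),7)]:
    print("side",n,np.round(onz(p,*S(*uv),z),1))
for n,uv,z in[("tipR",(335,323),1),("tipL",(379,296),1),("pFL",(386,288),22),("pFR",(585,312),27),("pad",(655,195),34),("bLeft",(275,235),28),("bottle",(425,155),0)]:
    print("scene",n,np.round(onz(q,*C(*uv),z),1))
w=read_camera("wrist");cv2.imwrite("pics/w0.png",w["img"]);print(np.round(w["extrinsics"],2).tolist(),w["vertical_fov"],w["cx"],w["cy"])
```

```text
side tipL [446.5  74.1   1. ]
side tipR [510.6  68.5   1. ]
side bL [456.2 187.8  28. ]
side bR [519.6 183.8  28. ]
side pFL [488.8  55.6  20. ]
side pBL [691.8  67.5  30. ]
side pBR [700.1 -75.   30. ]
side pFR [500.  -99.4  25. ]
side pad [685.7 -63.3  34. ]
side cutter [611.6 291.3   6. ]
side batt [704.5 204.5   7. ]
scene tipR [444.6  71.8   1. ]
scene tipL [498.4  66.9   1. ]
scene pFL [473.9  45.3  22. ]
scene pFR [ 490.3 -106.1   27. ]
scene pad [697.4 -71.1  34. ]
scene bLeft [509.6 165.4  28. ]
scene bottle [776.2 185.2   0. ]
[[0.23, -0.95, -0.23, 80.06], [0.97, 0.22, 0.05, 622.84], [-0.0, -0.24, 0.97, 385.85], [0.0, 0.0, 0.0, 1.0]] 59.58176443570308 318.4373062830692 201.49740842416816
```

View pics/w0.png

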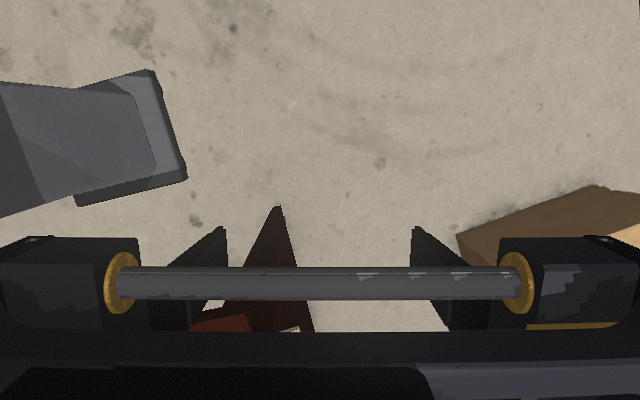

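Request:
jog_arm --motion '[[[-34,-34,0],0],[[-68,-68,0],0],[[-102,-102,0],0],[[-136,-136,0],0],[[-170,-170,0],0]]' --grip 0.66

```text
t: 0.85
eef_pos: [270.9, 401.9, 239.8]
tcp_rot: [3.141, 0.0, 2.909]
ft_force: [1.1, 0.6, -0.7]
opening: 0.634
grip_force: 0.0
```

Request:
jog_arm --motion '[[[-34,-34,0],0],[[-68,-68,0],0],[[-102,-102,0],0],[[-136,-136,0],0],[[-170,-170,0],0]]'

```text
t: 1.35
eef_pos: [397.3, 197.1, 239.9]
tcp_rot: [3.141, 0.001, 2.909]
ft_force: [1.1, 0.6, 0.1]
opening: 0.343
grip_force: 0.0
```

Request:
jog_arm --motion '[[[-34,-34,0],0.15],[[-68,-68,0],0.3],[[-102,-102,0],0.45],[[-140,-140,0],0.6],[[-140,-140,0],0.75]]'

```text
t: 1.85
eef_pos: [502.9, 26.3, 239.5]
tcp_rot: [3.141, 0.001, 2.148]
ft_force: [-0.4, 1.7, 0.4]
opening: 0.339
grip_force: 0.0
```

Request:
jog_arm --motion '[[[0,0,0],0.14],[[0,0,0],0.28],[[0,0,0],0.42],[[0,0,0],0.56],[[0,0,0],0.66]]'

```text
t: 2.35
eef_pos: [500.5, 30.3, 239.7]
tcp_rot: [3.141, -0.0, 1.493]
ft_force: [-0.7, 0.4, 0.1]
opening: 0.342
grip_force: 0.0
```

Run:
```python
from h import *
import pickle
jog=state();print(jog["t"],jog["eef_pos"],jog["tcp_rot"],jog["opening"],jog["joints"][5])
w=read_camera("wrist");cv2.imwrite("pics/w1.png",w["img"]);pickle.dump(w,open("w1.pkl","wb"))
for t in("wedge","stand","press_pad"):
    for r in cut_out(t,w):print(t,r["p"],r["box"])
```

```text
2.35 [500.4822179   30.33870763 239.67036754] [ 3.14144459e+00 -6.74195864e-05  1.49324852e+00] 0.3422388558034215 0.006200946438402633
wedge 0.93 [258.8, 26.0, 324.2, 145.0]
wedge 0.62 [152.1, 1.2, 196.8, 18.6]
stand 0.82 [304.4, 131.0, 502.0, 264.9]
press_pad 0.58 [301.3, 130.9, 508.3, 266.5]
```

View pics/w1.png

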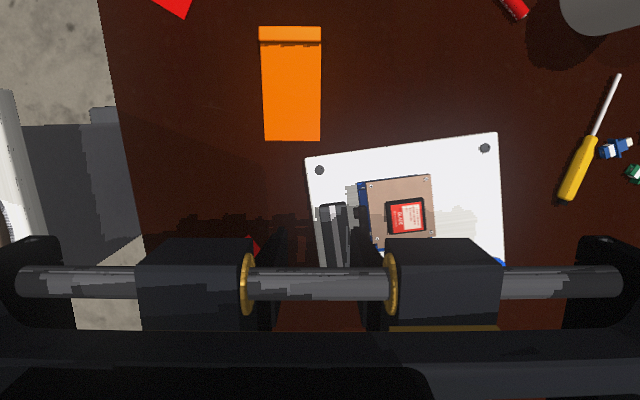

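Run:
```python
from h import *
import pickle
p=pickle.load(open("w1.pkl","rb"))
img=p["img"].astype(int);m=((img[...,2]>180)&(img[...,1]>70)&(img[...,1]<180)&(img[...,0]<70)).astype(np.uint8)
n,l,st,_=cv2.connectedComponentsWithStats(m);i=l[90,290];c=max(cv2.findContours((l==i).astype(np.uint8),0,2)[0],key=cv2.contourArea)
q=cv2.approxPolyDP(c,4,True)[:,0];print(q.tolist())
for uv in q: print(uv,np.round(onz(p,*uv,1 if uv[1]>90 else 28),1))
for n,uv,z in[("screwFL",(319.5,170),21),("screwBL",(485,148),31),("cornFL",(304,158),20),("cornBL",(498,132),31),("oriFL",(304,158),20)]:
  print(n,np.round(onz(p,*uv,z),1))
```

```text
[[261, 46], [265, 139], [319, 140], [320, 44]]
[261  46] [455.6 166.2  28. ]
[265 139] [445.7  76.5   1. ]
[319 140] [504.3  70.8   1. ]
[320  44] [512.3 163.5  28. ]
screwFL [502.5  40.9  21. ]
screwBL [672.5  52.4  31. ]
cornFL [487.2  54.7  20. ]
cornBL [685.5  67.6  31. ]
oriFL [487.2  54.7  20. ]
```

The wedge lies at centre (480,128), heading about -0.1 rad off -y. The short foot is at about (504,39.5), some 30 mm to the right of the wedge's line. First I nudge the wedge's left side near the tip toward +x, which shifts and turns it; then I push from behind.

Request:
jog_arm --motion '[[[24,-28,0],0],[[48,-56,10],0],[[69,-82,30],0],[[69,-82,70],0],[[69,-82,110],0]]' --grip 1.0

```text
t: 3.05
eef_pos: [423.5, 105.8, 129.4]
tcp_rot: [3.139, -0.001, 1.503]
ft_force: [1.5, -0.4, -0.3]
opening: 0.016
grip_force: 0.0
```

Request:
jog_arm --motion '[[[0,0,35],0],[[0,0,65],0],[[0,0,85],0],[[0,0,98],0],[[0,0,101],0]]'

```text
t: 3.55
eef_pos: [423.3, 105.1, 27.4]
tcp_rot: [-3.14, 0.0, 1.501]
ft_force: [0.4, 0.2, 0.4]
opening: 0.007
grip_force: 0.0
```

Request:
jog_arm --motion '[[[0,4,0],0],[[0,8,0],0],[[0,11,0],0],[[0,14,0],0],[[0,17,0],0]]'

```text
t: 4.05
eef_pos: [441.1, 103.9, 29.0]
tcp_rot: [3.141, -0.0, 1.499]
ft_force: [0.6, -0.3, 0.1]
opening: 0.007
grip_force: 0.0
```

Request:
jog_arm --motion '[[[0,3,0],0],[[0,6,0],0],[[0,9,0],0],[[0,12,0],0],[[0,15,0],0]]'

```text
t: 4.55
eef_pos: [455.8, 102.8, 28.6]
tcp_rot: [-3.141, -0.0, 1.499]
ft_force: [-0.9, -0.9, 0.3]
opening: 0.002
grip_force: 0.4
```

```bash
cat >> h.py <<'E'
def orange(p,bx):
    b,g,r=[p["img"][...,i].astype(int) for i in range(3)]
    m=((r>150)&(g>0.35*r)&(g<0.75*r)&(b<0.45*r)).astype(np.uint8)
    k=np.zeros_like(m);k[bx[1]:bx[3],bx[0]:bx[2]]=1
    n,l,st,_=cv2.connectedComponentsWithStats(m*k);i=1+np.argmax(st[1:,4]);return l==i
V=np.array([[55,y,z] for y in(-30,30) for z in(0,1)]+[[-41,y,17] for y in(-30,30)]+[[-41,y,28] for y in(-30,30)]+[[-55,y,z] for y in(-30,30) for z in(0,28)],float)
def fitwedge(p,M,x0):
    from scipy.optimize import minimize
    def sil(x):
        c,s=np.cos(x[2]),np.sin(x[2]);W=np.c_[x[0]+c*V[:,0]-s*V[:,1],x[1]+s*V[:,0]+c*V[:,1],V[:,2]]
        return np.array([proj(p,P) for P in W])
    def f(x):
        h=cv2.convexHull((sil(x)*64).round().astype(np.int32))
        a=np.zeros((1600,2560),np.uint8);cv2.fillConvexPoly(a,(h/16).round().astype(np.int32),1)
        return -np.sum(a.astype(bool)&B)/np.sum(a.astype(bool)|B)
    B=cv2.resize(M.astype(np.uint8),(2560,1600),interpolation=0).astype(bool)
    r=minimize(f,x0,method="Nelder-Mead",options=dict(initial_simplex=np.array(x0)+np.array([[0,0,0],[12,0,0],[0,12,0],[0,0,.12]]),maxiter=120))
    return r.x,-r.fun
E
python3 - <<'E'
from h import *
import pickle
p0=pickle.load(open("w1.pkl","rb"));print(fitwedge(p0,orange(p0,[240,10,340,160]),[480,128,-1.67]))
p0=pickle.load(open("side0.pkl","rb"));print(fitwedge(p0,orange(p0,[270,150,320,200]),[480,128,-1.67]))
p=read_camera("side");M=orange(p,[270,150,330,200]);print(fitwedge(p,M,[495,125,-1.5]),M.sum())
E
```

```text
(array([479.1176559 , 110.92618474,  -1.66402008]), np.float64(0.8431735367797768))
(array([480.00683966, 136.70879058,  -1.76320168]), np.float64(0.2740389910783126))
(array([494.76468808, 133.34088997,  -1.60136963]), np.float64(0.5191620455945779)) 283
```

Request:
jog_arm --motion '[[[0,-8,0],0],[[0,-10,-40],0],[[0,-10,-90],0],[[-10,0,-140],0],[[-40,20,-170],0]]'

```text
t: 5.1
eef_pos: [471.8, 62.5, 201.7]
tcp_rot: [3.139, -0.001, 1.502]
ft_force: [0.5, 0.3, -1.3]
opening: 0.003
grip_force: 0.0
```

Request:
jog_arm --motion '[[[-30,20,-30],0],[[-40,25,-40],0],[[-40,25,-40],0],[[-40,25,-40],0],[[-40,25,-40],0]]' --grip 0.72

```text
t: 5.6
eef_pos: [493.5, 20.8, 237.1]
tcp_rot: [-3.139, -0.0, 1.5]
ft_force: [-1.4, -0.2, 0.2]
opening: 0.278
grip_force: 0.0
```

```bash
sed -i 's/g<0.75\*r/g<0.88*r/;s/b<0.45\*r/b<0.55*r/' h.py
python3 - <<'E'
from h import *
import pickle
p0=pickle.load(open("w1.pkl","rb"));print(fitwedge(p0,orange(p0,[240,10,340,160]),[480,128,-1.67]))
p0=pickle.load(open("side0.pkl","rb"));print(fitwedge(p0,orange(p0,[270,150,320,200]),[480,128,-1.67]))
s=state();print(s["eef_pos"],s["tcp_rot"][2],s["opening"],s["t"])
p=read_camera("wrist");print(fitwedge(p,orange(p,[200,5,420,220]),[495,125,-1.5]))
cv2.imwrite("pics/w2.png",p["img"])
p=read_camera("side");M=orange(p,[265,150,330,200]);print(fitwedge(p,M,[495,125,-1.5]),M.sum())
E
```

```text
(array([479.1176559 , 110.92618474,  -1.66402008]), np.float64(0.8431735367797768))
(array([480.85582776, 131.67465778,  -1.72382612]), np.float64(0.8610468319559229))
[493.54432165  20.75958675 237.1345264 ] 1.4996546954649852 0.2783704667771644 5.6
(array([491.93776624, 113.41744684,  -1.52721526]), np.float64(0.8369102598931449))
(array([493.5299955 , 139.77982024,  -1.47892497]), np.float64(0.8385079294170203)) 531
```

View pics/w2.png

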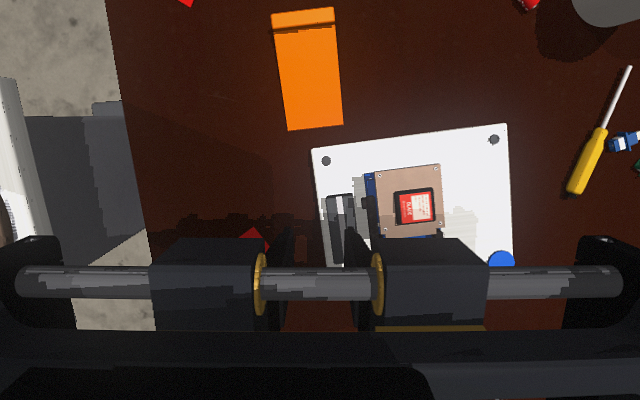

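The wedge is now turned and shifted. Its tip corners are at px (288,131) and (344,125), back top corners at (271,14) and (333,7), and the foot screw at (326,160).

Run:
```python
from h import *
p=read_camera("wrist")
T=[onz(p,288,131,.5),onz(p,344,125,.5)];B=[onz(p,271,14,28),onz(p,333,7,28)]
print(np.round(T,1),np.round(B,1))
t=np.mean(T,0)[:2];b=np.mean(B,0)[:2];h=(t-b)/np.linalg.norm(t-b)
print("len",np.linalg.norm(t-b),"tip",t,"back",b,"heading off -y",np.arctan2(h[0],-h[1]), [np.arctan2(-(x[1]-x[0])[1]*-1,(x[1]-x[0])[0]) for x in(T,B)])
s=onz(p,326,160,21);s2=onz(p,494,139,31);print(s,s2)
F=s[:2]+[1.5,-1.5];d=F-t;print("foot: ahead of tip",d@h,"left lateral",d@[-h[1],h[0]])
c=[onz(p,312,149,20),onz(p,507,123,31)];print(np.round(c,1))
print("pad",onz(p,501,262,34))
```

```text
[[4.642e+02 7.330e+01 5.000e-01]
 [5.249e+02 7.540e+01 5.000e-01]] [[460.3 183.5  28. ]
 [518.8 185.4  28. ]]
len 110.20894929638801 tip [494.55639837  74.34619725] back [489.5410207  184.44096775] heading off -y 0.04552362066417663 [np.float64(0.034806536646398004), np.float64(0.03178545702178113)]
[502.89577518  41.63051742  21.        ] [673.15061494  52.69297664  31.        ]
foot: ahead of tip 34.62800101710963 left lateral 8.272099330787729
[[489.2  53.9  20. ]
 [685.8  67.8  31. ]]
pad [686.05242614 -80.50881855  34.        ]
```

Request:
jog_arm --motion '[[[48,-5,0],-0.04],[[96,-10,0],-0.08],[[144,-15,0],-0.12],[[194,-19,0],-0.16],[[194,-19,30],-0.16]]' --grip 0.72

```text
t: 6.25
eef_pos: [490.2, 220.2, 210.4]
tcp_rot: [3.136, -0.002, 1.666]
ft_force: [0.8, -1.1, -0.5]
opening: 0.279
grip_force: 0.0
```

Request:
jog_arm --motion '[[[0,0,45],0],[[0,0,90],0],[[0,0,130],0],[[0,0,160],0],[[0,0,173],0]]'

```text
t: 6.75
eef_pos: [488.2, 214.6, 32.8]
tcp_rot: [-3.137, 0.001, 1.659]
ft_force: [0.6, -0.2, 0.0]
opening: 0.281
grip_force: 0.0
```

Request:
jog_arm --motion '[[[0,0,2],0],[[0,0,2],0]]'

```text
t: 6.95
eef_pos: [490.0, 214.9, 34.2]
tcp_rot: [3.141, -0.0, 1.659]
ft_force: [-0.4, -0.2, 0.6]
opening: 0.281
grip_force: 0.0
```

Request:
jog_arm --motion '[[[-8,0,0],0],[[-14,0,0],0],[[-19,0,0],0],[[-23,0,0],0],[[-27,0,0],0]]'

```text
t: 7.45
eef_pos: [492.3, 187.4, 34.0]
tcp_rot: [3.141, -0.0, 1.658]
ft_force: [-0.2, 1.5, 1.5]
opening: 0.28
grip_force: 0.6
```

Request:
jog_arm --motion '[[[-4,0,0],0],[[-8,0,0],0],[[-12,0,0],0],[[-16,0,0],0],[[-20,0,0],0]]'

```text
t: 7.95
eef_pos: [493.9, 167.6, 33.6]
tcp_rot: [-3.142, -0.0, 1.659]
ft_force: [-0.7, 1.9, 1.0]
opening: 0.277
grip_force: 0.7
```

Run:
```python
from h import *
p=read_camera("side");cv2.imwrite("pics/s2.png",cv2.resize(p["img"][130:250,240:400],(800,600),interpolation=2))
```

```text
(no output)
```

View pics/s2.png

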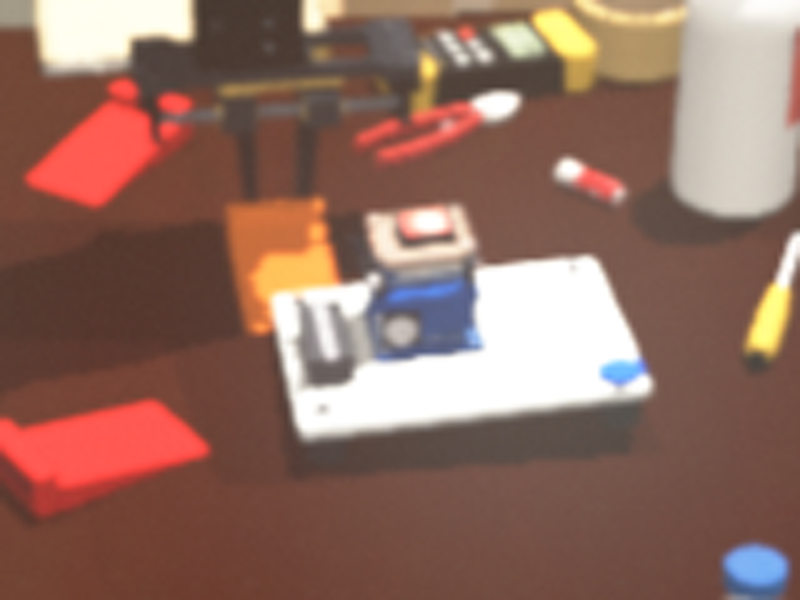

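The fingers are centred on the wedge's rear face (px 275,195) and the tip is just going under the plate. I keep pushing.

Request:
jog_arm --motion '[[[-4,0,0],0],[[-8,0,0],0],[[-12,0,0],0],[[-16,0,0],0],[[-20,0,0],0]]'

```text
t: 8.5
eef_pos: [495.6, 147.5, 33.6]
tcp_rot: [-3.141, -0.0, 1.659]
ft_force: [-0.7, 0.6, -1.0]
opening: 0.28
grip_force: 0.6
```

Request:
jog_arm --motion '[[[-4,0,0],0],[[-8,0,0],0],[[-12,0,0],0],[[-16,0,0],0],[[-20,0,0],0]]'

```text
t: 9.0
eef_pos: [497.4, 127.7, 33.6]
tcp_rot: [3.142, -0.0, 1.659]
ft_force: [-0.6, 1.1, -0.8]
opening: 0.282
grip_force: 0.5
```

Run:
```python
from h import *
p=read_camera("side");cv2.imwrite("pics/s3.png",cv2.resize(p["img"][130:250,240:400],(800,600),interpolation=2))
```

```text
(no output)
```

View pics/s3.png

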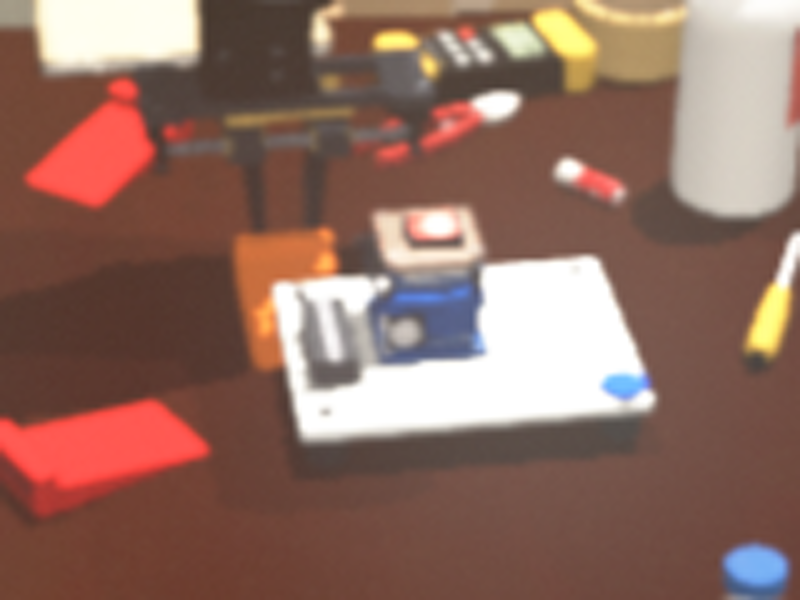

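The stand is rising: the front-left corner went from crop (275,293) to (275,285), and the far-right corner dropped. About 15 mm of pushing remains.

Request:
jog_arm --motion '[[[-3,0,0],0],[[-6,0,0],0],[[-9,0,0],0],[[-12,0,0],0],[[-15,0,0],0]]'

```text
t: 9.55
eef_pos: [498.7, 113.0, 33.7]
tcp_rot: [3.141, -0.0, 1.659]
ft_force: [-0.5, 9.4, -0.5]
opening: 0.278
grip_force: 5.0
```

Request:
jog_arm --motion '[[[0,0,0],0],[[8,0,0],0],[[25,0,0],0],[[25,0,-40],0],[[25,0,-80],0]]'

```text
t: 10.05
eef_pos: [495.8, 138.6, 113.8]
tcp_rot: [-3.139, 0.0, 1.66]
ft_force: [0.5, 0.5, -0.1]
opening: 0.282
grip_force: 0.0
```

Request:
jog_arm --motion '[[[0,0,-45],0],[[0,0,-90],0],[[-40,0,-120],0],[[-80,0,-120],0],[[-110,0,-120],0]]' --grip 1.0

```text
t: 10.55
eef_pos: [506.3, 27.2, 234.9]
tcp_rot: [3.139, 0.001, 1.659]
ft_force: [-0.6, 0.4, -0.4]
opening: 0.008
grip_force: 0.0
```

Run:
```python
from h import *
import pickle
s=state();print(s["eef_pos"],s["tcp_rot"][2],s["opening"],s["t"])
p=read_camera("wrist");pickle.dump(p,open("w3.pkl","wb"));cv2.imwrite("pics/w3.png",p["img"])
p=read_camera("side");pickle.dump(p,open("s4.pkl","wb"))
```

```text
[506.27416025  27.1584548  234.85389744] 1.6591901021120397 0.008272660082505922 10.55
```

View pics/w3.png

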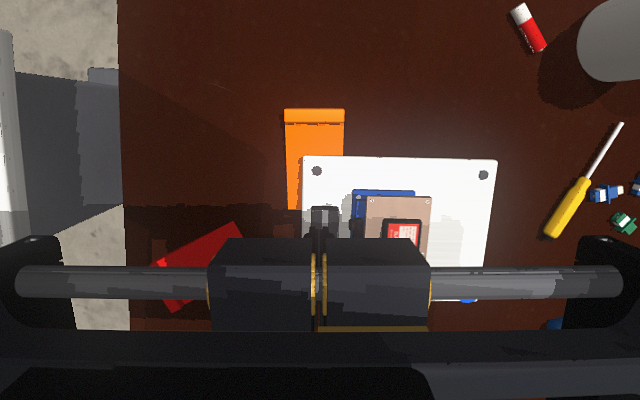

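The picture shows the wedge's back top corners at px (284,109) and (344,109), and the screws at (317,171) and (483,175).

Run:
```python
from h import *
import pickle
p=pickle.load(open("w3.pkl","rb"))
B=[onz(p,284,109,28),onz(p,344,109.5,28)];s=onz(p,317,171,30);s2=onz(p,483,175,30);c=onz(p,301.5,156,30)
print(np.round([*B,s,s2,c],1),"screw sep",np.linalg.norm(s-s2))
b=np.mean(B,0)[:2];e=(B[1]-B[0])[:2];e/=np.linalg.norm(e);h=np.array([e[1],-e[0]])
d=(s[:2]-b);print("heading",e,"foot in wedge x",d@h-55,"y(left=east)",d@e, "tool pad-based back y",113-10)
# stand pose: level model vs side picture
st=(s+s2)/2;x=(s2-s)[:2]/170;x/=np.linalg.norm(x);y=np.array([-x[1],x[0]]);o=st[:2]-65*y;pad=o+85*x-65*y
print("origin",o,"yaw",np.arctan2(x[1],x[0]),"pad",pad)
q=pickle.load(open("s4.pkl","rb"))
for t in(-.016,0,.016):
  z=lambda a,b:30+t*((a*-65+b*85)/107)
  print(t,[np.round(proj(q,[*(o+a*x+b*y),z(a,b)]),1).tolist() for a,b in((-100,80),(100,80),(100,-80),(-100,-80))])
cv2.imwrite("pics/s4.png",cv2.resize(q["img"][155:235,285:395],(800,582),interpolation=2))
```

```text
[[466.6  96.6  28. ]
 [525.3 101.3  28. ]
 [504.2  38.6  30. ]
 [674.4  50.   30. ]
 [487.4  52.4  30. ]] screw sep 170.5746642859157
heading [0.99672952 0.08081   ] foot in wedge x 5.811642469309113 y(left=east) 3.395323597790868 tool pad-based back y 103
origin [593.64959514 -20.5519378 ] yaw 0.06657334322664386 pad [682.78537587 -79.7533955 ]
-0.016 [[294.4, 187.0], [358.9, 182.1], [370.6, 210.6], [300.3, 216.6]]
0 [[294.4, 186.5], [358.9, 182.1], [370.6, 211.2], [300.3, 216.6]]
0.016 [[294.4, 185.9], [358.9, 182.0], [370.5, 211.8], [300.3, 216.6]]
```

View pics/s4.png

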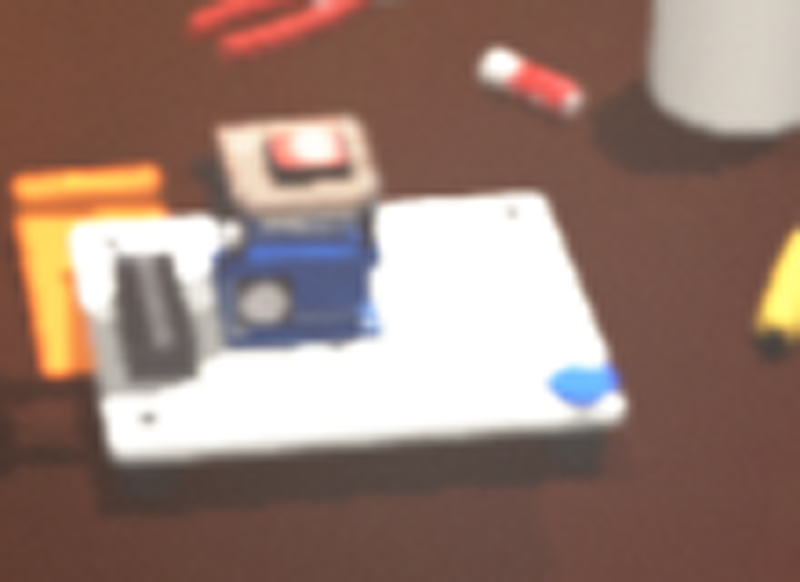

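The foot sits at wedge x≈6–7, which is level. Next is pressing the pad at (683,-80).

Request:
jog_arm --motion '[[[-27,37,0],0],[[-54,74,0],0],[[-81,111,0],0],[[-108,148,0],0],[[-122,167,0],0]]'

```text
t: 11.15
eef_pos: [685.4, -79.2, 232.7]
tcp_rot: [-3.141, 0.0, 1.658]
ft_force: [-0.6, 0.6, -0.7]
opening: 0.007
grip_force: 0.0
```

Request:
jog_arm --motion '[[[0,0,45],0],[[0,0,90],0],[[0,0,130],0],[[0,0,155],0],[[0,0,165],0]]'

```text
t: 11.65
eef_pos: [682.1, -77.1, 65.5]
tcp_rot: [-3.137, -0.001, 1.659]
ft_force: [0.1, 0.3, -0.6]
opening: 0.004
grip_force: 0.0
```

Request:
jog_arm --motion '[[[0,0,2],0],[[0,0,4],0],[[0,0,6],0],[[0,0,8],0],[[0,0,9],0]]'

```text
t: 12.15
eef_pos: [683.5, -78.5, 60.3]
tcp_rot: [3.141, 0.0, 1.659]
ft_force: [-0.1, -0.5, -0.8]
opening: 0.009
grip_force: 0.0
```

Request:
jog_arm --motion '[[[0,0,1],0],[[0,0,2],0],[[0,0,2],0]]'

```text
t: 12.45
eef_pos: [683.4, -78.6, 59.3]
tcp_rot: [3.141, 0.0, 1.659]
ft_force: [-5.4, 0.3, 12.6]
opening: 0.006
grip_force: 6.3
```

Request:
jog_arm --motion '[[[0,0,0],0],[[0,0,0],0],[[0,0,0],0],[[0,0,0],0],[[0,0,0],0]]'

```text
t: 12.95
eef_pos: [683.4, -78.6, 59.3]
tcp_rot: [3.141, 0.0, 1.659]
ft_force: [-4.2, 1.3, 12.6]
opening: 0.003
grip_force: 6.2
```

Request:
jog_arm --motion '[[[0,0,-10],0],[[0,0,-40],0],[[0,0,-80],0],[[0,0,-120],0],[[0,0,-160],0]]'

```text
t: 13.45
eef_pos: [683.0, -78.5, 219.7]
tcp_rot: [3.141, 0.0, 1.659]
ft_force: [0.6, -0.2, 0.7]
opening: 0.004
grip_force: 0.0
```

Request:
jog_arm --motion '[[[35,-30,-5],0],[[70,-60,-10],0],[[110,-90,-15],0],[[110,-130,-15],0],[[110,-167,-15],0]]'

```text
t: 13.95
eef_pos: [505.4, 17.4, 233.2]
tcp_rot: [3.141, 0.0, 1.661]
ft_force: [-0.0, 0.6, -0.8]
opening: 0.007
grip_force: 0.0
```

Run:
```python
from h import *
s=state();print(s["eef_pos"],s["t"])
p=read_camera("wrist");cv2.imwrite("pics/w4.png",p["img"])
import pickle;pickle.dump(p,open("w4.pkl","wb"))
```

```text
[505.44589525  17.39773493 233.217958  ] 13.95
```

View pics/w4.png

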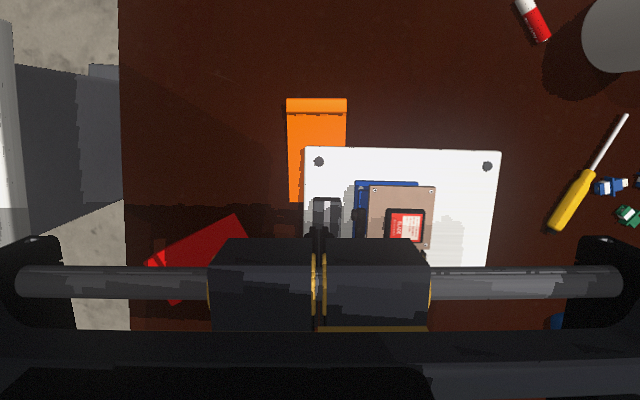

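The wedge's back edge (px 287–347, 99) and the screw (319,161) have the same offset as before the press, so nothing slipped.

```bash
python3 -c "
from cell import job_done;print(job_done())"
```

```text
the job is handed in; nothing more can be done
None
```

The orange wedge is under the short foot. The stand held firm under a 12.6 N press on the blue pad, and the job was handed in at about 14 s. `job_done()` gave no verdict; I judged level from the geometry, with the foot at about x = +6 mm on the wedge and the pad about 34 mm high.

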